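# Rack the carving gouges by blade width

## Task

Put the four loose carving gouges into the four rests of the rack in order of blade width, the narrowest next to the round tin and the widest at the far end from it. Lay each gouge hollow side up with its blade pointing away from the robot, its handle down in both notches of its rest with its middle about midway between them, and leave all four lying still.

Things in the scene. Friction and masses are not known exactly. Their poses are not given: they have to be found in the camera images.
- gouge_8: wood-carving gouge with a steel blade 8 mm wide. Octagonal pale wood handle, 24 mm across its flats and 96 mm long, brass collar, then shank and blade reaching 100 mm from the origin. Origin: on the handle's axis at the middle of its length (12 mm above the table when lying; the origin is the place to grip). x runs along the tool towards the blade tip, z up out of the blade's hollow side. About 0.11 kg; it starts lying on the table hollow side up
- gouge_18: wood-carving gouge with a steel blade 18 mm wide. Octagonal pale wood handle, 24 mm across its flats and 96 mm long, brass collar, then shank and blade reaching 100 mm from the origin. Origin: on the handle's axis at the middle of its length (12 mm above the table when lying; the origin is the place to grip). x runs along the tool towards the blade tip, z up out of the blade's hollow side. About 0.11 kg; it starts lying on the table hollow side up
- gouge_30: wood-carving gouge with a steel blade 30 mm wide. Octagonal pale wood handle, 24 mm across its flats and 96 mm long, brass collar, then shank and blade reaching 100 mm from the origin. Origin: on the handle's axis at the middle of its length (12 mm above the table when lying; the origin is the place to grip). x runs along the tool towards the blade tip, z up out of the blade's hollow side. About 0.11 kg; it starts lying on the table hollow side up
- gouge_44: wood-carving gouge with a steel blade 44 mm wide. Octagonal pale wood handle, 24 mm across its flats and 96 mm long, brass collar, then shank and blade reaching 100 mm from the origin. Origin: on the handle's axis at the middle of its length (12 mm above the table when lying; the origin is the place to grip). x runs along the tool towards the blade tip, z up out of the blade's hollow side. About 0.11 kg; it starts lying on the table hollow side up
- rest_1: rest 1 of 4 alike, fixed on the dark 10 mm rack board, 68 mm apart along y (1 at the -y end). Two upright supports 8 mm thick at x = -34 and +34 mm, fingers fit between; each has a notch 42 mm wide, its flat floor 20 mm up, ears to 32 mm. Origin: centre of its underside, on the board; x points away from the robot. A handle lies along x in both notches, its axis 32 mm above the origin
- rest_2: rest 2 of 4 alike, fixed on the dark 10 mm rack board, 68 mm apart along y (1 at the -y end). Two upright supports 8 mm thick at x = -34 and +34 mm, fingers fit between; each has a notch 42 mm wide, its flat floor 20 mm up, ears to 32 mm. Origin: centre of its underside, on the board; x points away from the robot. A handle lies along x in both notches, its axis 32 mm above the origin
- rest_3: rest 3 of 4 alike, fixed on the dark 10 mm rack board, 68 mm apart along y (1 at the -y end). Two upright supports 8 mm thick at x = -34 and +34 mm, fingers fit between; each has a notch 42 mm wide, its flat floor 20 mm up, ears to 32 mm. Origin: centre of its underside, on the board; x points away from the robot. A handle lies along x in both notches, its axis 32 mm above the origin
- rest_4: rest 4 of 4 alike, fixed on the dark 10 mm rack board, 68 mm apart along y (1 at the -y end). Two upright supports 8 mm thick at x = -34 and +34 mm, fingers fit between; each has a notch 42 mm wide, its flat floor 20 mm up, ears to 32 mm. Origin: centre of its underside, on the board; x points away from the robot. A handle lies along x in both notches, its axis 32 mm above the origin
- round_tin: round aluminium tin, 44 mm across and 32 mm high, fixed on the rack board at one end of the row, 54 mm beyond the centre of the end rest (a rectangular sharpening stone is fixed at the other end); which end varies. Origin: centre of its underside
There are look-alikes about, which are no part of the job. What is shaped like the gouge_30 but green is not meant.

How it is judged:
By the outcome, as a careful person would: the job done as asked, in the order asked, and still so for the second after the job is handed in, with the robot touching nothing.
It also fails if it takes over 106 s, if anything falls off the work surface, if the arm or the gripper's body presses on something with over 40 N, if the wrist force passes 120 N, or if a joint passes its speed limit or range.

## Robot

A 6-joint arm with a two-finger parallel gripper is mounted at the origin on the work surface. World frame = base frame: x ahead of the robot, y to its left, z up, the work surface at z = 0. Lengths are in m, angles in rad, forces in N, time in s.
With the tool pointing down it reaches from about 0.325 to 0.9 m from the base axis. Payload 6.1 kg.
Tool frame: the origin (TCP) lies at the very end of the fingers, on their centre line; the grasp point (between the pads) lies 19 mm behind it (arm.grasp_offset is the z of the grasp point in the tool frame, in m); z points along the fingers, x is the direction in which the jaws open and shut, and the axes are right-handed (so a half turn about z gives the same grasp; the last joint's range is limited). The gripper opens to 87 mm and grips with 3 to 60 N. Pads are 19 mm wide; open, the fingers measure 117 mm over their backs; the gripper's body (75 mm by 190 mm) begins 51 mm behind the grasp point.
Start: joints at [1.194, 0.22, 1.526, -0, 1.395, -0.126], TCP at [0.155, 0.605, 0.223] pointing down, gripper open.
Joint ranges: [-2.98, 2.98], [-0.91, 2.08], [0.09, 2.57], [-1.24, 4.39], [0.2, 2.65], [-2.68, 2.68]. Speed limits (rad/s): [2.57, 2.57, 3.01, 3.14, 3.14, 3.14].

## Interface

Orientations are given as a unit quaternion [x, y, z, w].
In Python, from cell import get_obs, snapshot, camera_params, order, arm gives the robot as it stands.
- The arm moves only by the shell command python3 -m crank 'ROWS' [FORCE]. ROWS is JSON, a list of rows, each an object with "linear": the shift along the tool's x, y, z in mm, a list of three; "turn": the turn, a rotation vector about the tool's x, y, z in rad, a list of three; "jaw": the opening, from 0 (shut) to 1 (fully open). In form: [{"linear": [x, y, z], "turn": [ax, ay, az], "jaw": jaw}, ...]. A call has 1 to 10 rows; each row is the pose to reach, as a shift and turn from the pose measured when the call began, along the tool's axes at that moment; what a row does not reach only later rows make up. A row lasts 1/10 s, in which the tool goes at most 50 mm and 8.59 degrees, less where a joint would pass 70% of its speed; a pose out of reach is approached as far as the arm can. A call with a gripper value outside its range is refused whole. The fingers move at their own pace and stop on an object; FORCE is the grip in N (left out, the last holds). Time passes only in rows, so rows that repeat a pose let the fingers close. It gives the time, the measured TCP pose, the force and the opening at its end, in the units of the state.
- get_obs(): the state, without advancing time (a new reading comes with each control period).
- snapshot(name): name is "scene" or "top"; returns (picture, depth): 384x512x3 uint8, red, green, blue; 384x512 float32, m along the optical axis (not along the pixel's ray), 0 where there is no reading.
- camera_params(name): a dict with "fx", "fy", "cx", "cy" (pixels), "k1" (the pictures are not rectified: a ray, as slopes to the right and down, at radius r is drawn at 1 + k1 r^2 times it, then the intrinsics apply), "eye" and "rotation" of the camera in the world. Camera axes: x right, y down, z forward; pixel columns grow to the right and rows downward; lengths in m; the calibration is good to about 2 mm. A picture is of the moment at which its call begins. camera_params takes no time and is no camera call.
- order.hand_in(): hands the job in, once; it reports no verdict.
The state is a dict: "clock": time; "joint_pos": joint angles; "joint_vel": joint speeds; "tau": joint torques, N m; "ee_pos": TCP position; "ee_rot": TCP orientation; "wrist_force": force on the tool from outside, world axes, zero at the start; "moment": the same for the moment, N m; "opening": opening from 0.0 (shut) to 1.0 (fully open).
Only numpy, scipy, OpenCV 4.12 (cv2) and the standard library are available. Lean on these libraries where they do the work, as an engineer would, in place of code of your own. Each camera call takes 0.05 s, during which the arm holds its last target.

## Working session

There is one attempt and no reset: what is moved stays moved. The work goes in short steps, Python scripts to look and compute and a shell command to move; the robot and the scene stay as the last step left them, time stands still between calls to the robot, and variables do not carry over. Pictures are saved under pics/ and viewed, and the job is handed in when it is done.

```bash
ls; mkdir -p pics
python3 - <<'E'
from cell import get_obs, snapshot, camera_params, order, arm
import cv2,numpy as np
o=get_obs();print(o['clock'],o['joint_pos'],o['ee_pos'],o['ee_rot'],o['opening'],arm.grasp_offset)
for n in('scene','top'):
    p,d=snapshot(n);np.savez(f'pics/{n}0.npz',p=p,d=d);cv2.imwrite(f'pics/{n}0.png',p[:,:,::-1]);print(n,camera_params(n))
E
```

```text
pics
0.0 [ 1.19387272e+00  2.21210373e-01  1.52763207e+00  8.55454423e-07
  1.39466074e+00 -1.26107573e-01] [0.15490074 0.60486369 0.2214359 ] [ 7.89997957e-01  6.13108730e-01 -8.22538367e-04  4.85749839e-04] 0.9980165427016431 -0.0187
scene {'fx': 472.4372660516995, 'fy': 472.4372660516995, 'cx': 251.3481987534858, 'cy': 192.41737158077373, 'k1': -0.008530618639337741, 'eye': array([ 1.01720172, -0.62770104,  0.80960604]), 'rotation': array([ 0.84508545,  0.356812  , -0.14846511, -0.36942373])}
top {'fx': 458.34291127962075, 'fy': 458.34291127962075, 'cx': 253.2288133299668, 'cy': 194.06335601382003, 'k1': -0.10947036239162229, 'eye': array([ 0.2009865 , -0.04576852,  1.21943909]), 'rotation': array([-0.67663509,  0.72726536, -0.08290604,  0.07985389])}
```

View pics/top0.png

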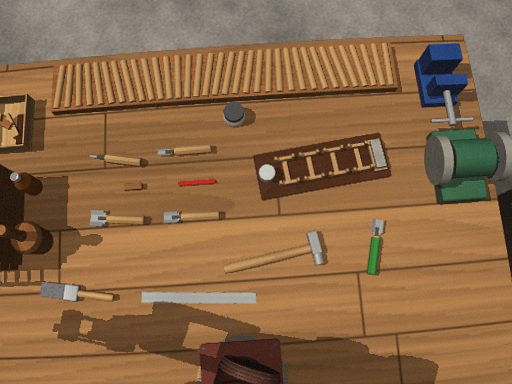

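View pics/scene0.png

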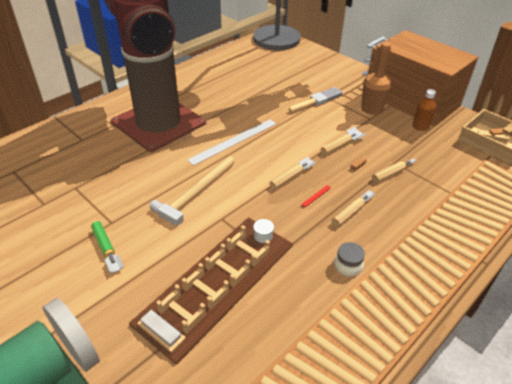

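The rack has the tin at its left (+y) end and the stone at the right. There are five pale-handled tools, at about (120,160), (187,151), (118,218), (192,216) and (80,293), plus a green decoy at (376,245). Next I'll measure them.

```bash
cat > h.py <<'E'
import numpy as np,cv2
from scipy.spatial.transform import Rotation as R
from cell import camera_params
def cam(n):
    c=camera_params(n);K=np.array([[c['fx'],0,c['cx']],[0,c['fy'],c['cy']],[0,0,1]]);return c,K,R.from_quat(c['rotation']).as_matrix()
def ray(n,px):
    c,K,Rm=cam(n);px=np.atleast_2d(np.asarray(px,float))
    d=(px-[c['cx'],c['cy']])/[c['fx'],c['fy']];u=d.copy()
    for _ in range(20):u=d/(1+c['k1']*(u**2).sum(1,keepdims=True))
    return c['eye'],np.c_[u,np.ones(len(u))]@Rm.T
def plane(n,px,z):
    e,d=ray(n,px);return e+d*((z-e[2])/d[:,2])[:,None]
def bydepth(n,px,D):
    px=np.atleast_2d(np.asarray(px,int));e,d=ray(n,px);return e+d*D[px[:,1],px[:,0]][:,None]
def proj(n,P):
    c,K,Rm=cam(n);q=(np.atleast_2d(P)-c['eye'])@Rm;u=q[:,:2]/q[:,2:]
    return u*(1+c['k1']*(u**2).sum(1,keepdims=True))*[c['fx'],c['fy']]+[c['cx'],c['cy']]
E
python3 - <<'E'
from h import *
t=np.load('pics/top0.npz');p,D=t['p'],t['d']
for q,z in [((120,160),.012),((187,151),.012),((118,218),.012),((192,216),.012),((80,293),.012),((376,245),.012),((267,173),.042),((377,153),.03),((240,365),.1)]:
    print(q,plane('top',q,z)[0].round(3),bydepth('top',q,D)[0].round(3),p[q[1],q[0]])
cv2.imwrite('pics/c1.png',cv2.resize(p[130:310,30:230,::-1],(800,720),interpolation=cv2.INTER_CUBIC)[:, :][:600])
cv2.imwrite('pics/c2.png',cv2.resize(p[125:205,245:400,::-1],None,fx=5,fy=5,interpolation=cv2.INTER_CUBIC))
s=np.load('pics/scene0.npz')['p'];cv2.imwrite('pics/c3.png',cv2.resize(s[75:235,260:430,::-1],None,fx=3.7,fy=3.7,interpolation=cv2.INTER_CUBIC))
E
```

```text
(120, 160) [0.608 0.302 0.012] [0.604 0.298 0.025] [164 125  78]
(187, 151) [0.62  0.113 0.012] [0.617 0.112 0.022] [150 111  70]
(118, 218) [0.444 0.308 0.012] [0.442 0.305 0.024] [198 151  96]
(192, 216) [0.436 0.107 0.012] [0.434 0.106 0.021] [192 149  93]
(80, 293) [0.25  0.413 0.012] [0.25  0.409 0.021] [208 166 106]
(376, 245) [ 0.322 -0.377  0.012] [ 0.321 -0.374  0.022] [ 66 142  62]
(267, 173) [ 0.532 -0.102  0.042] [ 0.532 -0.102  0.043] [198 199 192]
(377, 153) [ 0.571 -0.408  0.03 ] [ 0.57  -0.408  0.032] [160 152 137]
(240, 365) [0.056 0.    0.1  ] [ 0.09  -0.011  0.364] [92 44 37]
```

View pics/c1.png

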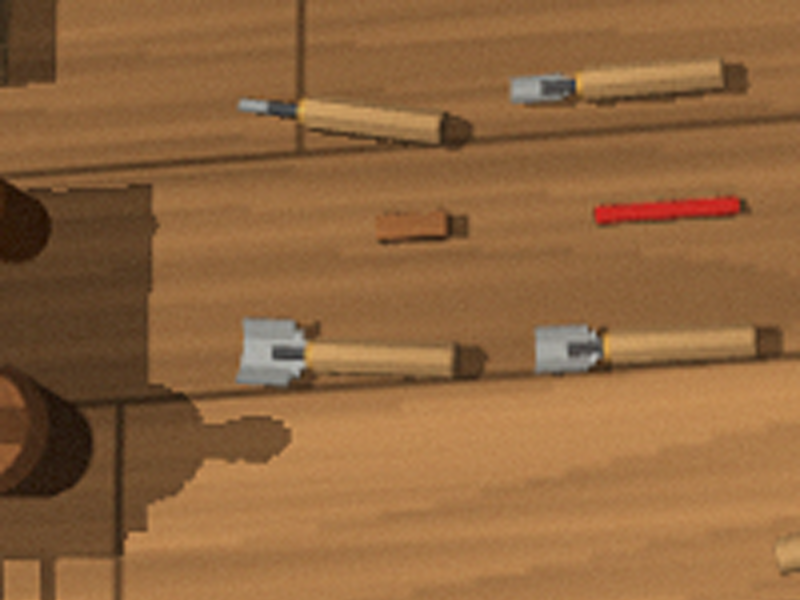

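View pics/c2.png

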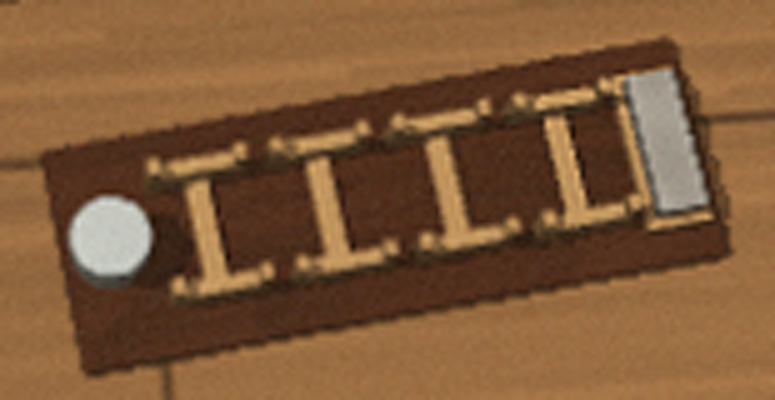

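View pics/c3.png

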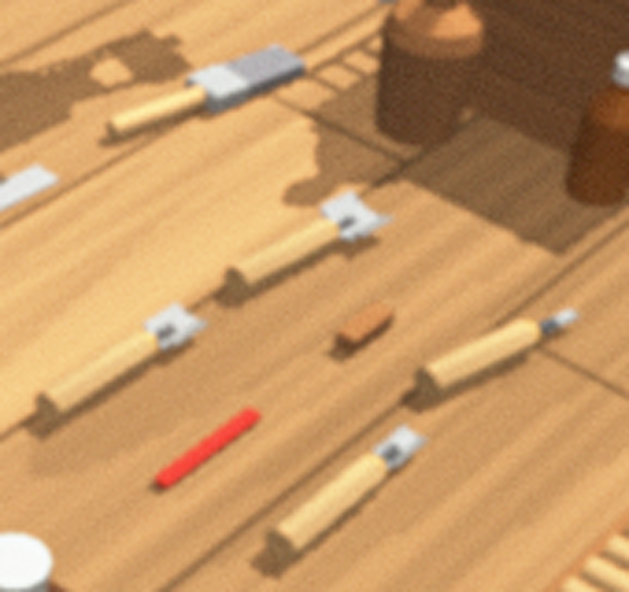

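The crops settle which tool is which:
- **gouge_8:** (120,160)
- **gouge_18:** (187,151)
- **gouge_44:** (118,218)
- **gouge_30:** (192,216)
- **Not gouges:** the item at (80,293) is a brush, and the green tool is the decoy.

The tin is at the +y end, so the assignment is 8→rest_4, 18→rest_3, 30→rest_2 and 44→rest_1. Now for exact poses.

```bash
cat > meas.py <<'E'
from h import *
def gouges(p,D,boxes):
    out={}
    hsv=cv2.cvtColor(p,cv2.COLOR_RGB2HSV)
    v,u=np.mgrid[0:384,0:512];px=np.c_[u.ravel(),v.ravel()]
    P=bydepth('top',px,D).reshape(384,512,3)
    for k,(a,b,c,d) in boxes.items():
        m=np.zeros((384,512),bool);m[b:d,a:c]=1
        h=m&(P[...,2]>.006)&(D>0)
        q=P[h]
        wood=h&(hsv[...,1]>75)&(hsv[...,2]>70)
        w=P[wood];s=P[h&(hsv[...,1]<60)]
        c0=w[:,:2].mean(0);ax=np.linalg.svd(w[:,:2]-c0,full_matrices=False)[2][0]
        if ax@(s[:,:2].mean(0)-c0)<0:ax=-ax
        t=(q[:,:2]-c0)@ax;tw=(w[:,:2]-c0)@ax;n=np.array([-ax[1],ax[0]])
        sw=(s[:,:2]-c0)@n; ww=(w[:,:2]-c0)@n
        print(k,'wood c',c0.round(4),'yaw',round(np.degrees(np.arctan2(ax[1],ax[0])),1),'all',t.min().round(4),t.max().round(4),'wood',tw.min().round(4),tw.max().round(4),'blade w',np.ptp(sw).round(4),'hw',np.ptp(ww).round(4),'zmax',np.percentile(w[:,2],90).round(4), 'from butt',(c0+ax*(tw.min()+.048)).round(4),'from tip',(c0+ax*(t.max()-.1)).round(4))
E
python3 - <<'E'
from meas import *
t=np.load('pics/top0.npz');p,D=t['p'],t['d']
gouges(p,D,{'g8':(82,145,155,172),'g18':(150,140,222,162),'g44':(82,203,158,232),'g30':(157,205,228,228)})
hsv=cv2.cvtColor(p,cv2.COLOR_RGB2HSV)
v,u=np.mgrid[0:384,0:512];P=bydepth('top',np.c_[u.ravel(),v.ravel()],D).reshape(384,512,3)
# board: dark
m=np.zeros((384,512),bool);m[128:205,248:395]=1
bm=m&(P[...,2]>.005)
r=cv2.minAreaRect(P[bm][:,:2].astype(np.float32)*1000);print('board',r)
x=P[m];print(np.histogram(x[:,2],bins=np.arange(-.005,.055,.004)))
# tin
tm=m&(P[...,2]>.034)&(hsv[...,1]<50)&(u<285);print('tin',P[tm].mean(0),tm.sum())
wd=m&(P[...,2]>.024)&(hsv[...,1]>60)&(hsv[...,2]>90)
n,l,st,cc=cv2.connectedComponentsWithStats(wd.astype(np.uint8))
for i in range(1,n):
    if st[i,4]>5: print(st[i],P[l==i].mean(0).round(4),P[l==i][:,2].max().round(3))
sp=[(287,170),(311,166),(335,162),(358,158)]
for q in sp:print(q,[P[q[1],q[0]+k].round(4).tolist() for k in(-2,-1,0,1,2)])
E
```

```text
g8 wood c [0.6069 0.2946] yaw 80.0 all -0.0847 0.1134 wood -0.0847 0.1134 blade w 0.0095 hw 0.0777 zmax 0.0264 from butt [0.6005 0.2585] from tip [0.6092 0.3078]
g18 wood c [0.6208 0.1004] yaw 87.8 all -0.0669 0.1158 wood -0.0669 0.1158 blade w 0.0199 hw 0.0684 zmax 0.0263 from butt [0.62   0.0815] from tip [0.6214 0.1162]
g44 wood c [0.4411 0.2888] yaw 80.6 all -0.0859 0.123 wood -0.0859 0.123 blade w 0.0453 hw 0.0666 zmax 0.0266 from butt [0.4349 0.2514] from tip [0.4448 0.3115]
g30 wood c [0.4335 0.0885] yaw 87.5 all -0.0525 0.1141 wood -0.0525 0.1141 blade w 0.0285 hw 0.0604 zmax 0.0261 from butt [0.4333 0.084 ] from tip [0.4341 0.1027]
board ((432.35321044921875, -255.21961975097656), (412.951171875, 468.0518493652344), 89.26737213134766)
(array([1876, 2833, 1016, 2369, 1373,  370,  126,  132,  344,  290,   87,
        181,  100,    7]), array([-0.005, -0.001,  0.003,  0.007,  0.011,  0.015,  0.019,  0.023,
        0.027,  0.031,  0.035,  0.039,  0.043,  0.047,  0.051]))
tin [ 0.53032701 -0.10035796  0.05308429] 209
[346 140  21   8  66] [ 0.5988 -0.3536  0.0328] 0.046
[322 145 
[... 249 characters left out ...]
0326] 0.045
[304 173  21   7  63] [ 0.5149 -0.2262  0.0326] 0.045
[279 178  21   7  64] [ 0.5071 -0.1602  0.0327] 0.047
(287, 170) [[0.5438, -0.1525, 0.0178], [0.5451, -0.1557, 0.0127], [0.5435, -0.158, 0.0176], [0.5451, -0.1613, 0.0112], [0.5451, -0.1641, 0.0104]]
(311, 166) [[0.5516, -0.2197, 0.0139], [0.5499, -0.2217, 0.019], [0.551, -0.2251, 0.0146], [0.5506, -0.2277, 0.0152], [0.5526, -0.2316, 0.0078]]
(335, 162) [[0.5573, -0.2863, 0.0174], [0.5581, -0.2898, 0.014], [0.5579, -0.2925, 0.0142], [0.5597, -0.2967, 0.0075], [0.5578, -0.2983, 0.013]]
(358, 158) [[0.5662, -0.353, 0.0113], [0.5639, -0.354, 0.0181], [0.5651, -0.3579, 0.0138], [0.5643, -0.3602, 0.0157], [0.5633, -0.3623, 0.0183]]
```

The rests come out cleanly: spacing 67.6 mm, support gap 67.9 mm and yaw about 7.2°. The gouge masks picked up depth noise, so I'll redo them with a higher threshold and the largest component.

```bash
cat > meas.py <<'E'
from h import *
def gouges(p,D,boxes,cn='top'):
    hsv=cv2.cvtColor(p,cv2.COLOR_RGB2HSV)
    v,u=np.mgrid[0:384,0:512];P=bydepth(cn,np.c_[u.ravel(),v.ravel()],D).reshape(384,512,3)
    for k,(a,b,c,d) in boxes.items():
        m=np.zeros((384,512),bool);m[b:d,a:c]=1
        h=m&(P[...,2]>.011)&(D>0)&(hsv[...,1]>95)&(hsv[...,2]>95)
        h=cv2.morphologyEx(h.astype(np.uint8),cv2.MORPH_OPEN,np.ones((3,3)))
        n,l,st,cc=cv2.connectedComponentsWithStats(h);i=1+np.argmax(st[1:,4]);h=l==i
        X=plane(cn,np.c_[u[h],v[h]],.018)[:,:2]
        s=m&(hsv[...,1]<60)&(hsv[...,2]>110);S=plane(cn,np.c_[u[s],v[s]],.012)[:,:2]
        (cx,cy),(w,hh),an=cv2.minAreaRect((X*1000).astype(np.float32))
        ax=np.linalg.svd(X-X.mean(0),full_matrices=False)[2][0]
        if ax@(S.mean(0)-X.mean(0))<0:ax=-ax
        n=np.array([-ax[1],ax[0]]);t=(X-X.mean(0))@ax
        print(k,'c',X.mean(0).round(4),'rect',round(cx),round(cy),round(w),round(hh),'yaw',np.degrees(np.arctan2(ax[1],ax[0])).round(1),'handle',t.min().round(4),t.max().round(4),'bladeW',np.ptp(S@n).round(4),'tip-100',(X.mean(0)+ax*(((S-X.mean(0))@ax).max()-.1)).round(4))
E
python3 - <<'E'
from meas import *
t=np.load('pics/top0.npz');p,D=t['p'],t['d']
gouges(p,D,{'g8':(82,145,155,172),'g18':(150,140,222,162),'g44':(82,203,158,232),'g30':(157,205,228,228)})
E
```

```text
g8 c [0.6083 0.2944] rect 609 295 103 24 yaw 78.1 handle -0.0507 0.0529 bladeW 0.008 tip-100 [0.6075 0.2904]
g18 c [0.6229 0.0986] rect 623 98 24 101 yaw 91.5 handle -0.0508 0.0506 bladeW 0.0176 tip-100 [0.623  0.0949]
g44 c [0.4405 0.2881] rect 441 289 102 25 yaw 84.1 handle -0.0499 0.0517 bladeW 0.0426 tip-100 [0.4404 0.2871]
g30 c [0.4347 0.0854] rect 435 86 100 23 yaw 88.2 handle -0.0491 0.0503 bladeW 0.0296 tip-100 [0.4346 0.0826]
```

```bash
cat > go.py <<'E'
import sys;from h import *;from cell import get_obs
# go.py x y z toolx_yaw_deg
def rel(x,y,z,yaw):
    o=get_obs();Rc=R.from_quat(o['ee_rot'])
    a=np.radians(yaw);T=np.c_[[np.cos(a),np.sin(a),0],[np.sin(a),-np.cos(a),0],[0,0,-1]]
    return (Rc.inv().apply(np.array([x,y,z])-o['ee_pos'])*1000).round(0),(Rc.inv()*R.from_matrix(T)).as_rotvec().round(3)
if __name__=='__main__':
    for s in sys.argv[1:]:
        print(s,*rel(*map(float,s.split(','))))
E
python3 go.py .608,.292,.12,-11.9
```

```text
.608,.292,.12,-11.9 [-191.  517.  102.] [1.000e-03 2.000e-03 1.528e+00]
```

```bash
python3 -m crank '[{"linear":[-191,517,60],"turn":[0.001,0.002,1.528],"jaw":1},{"linear":[-191,517,60],"turn":[0.001,0.002,1.528],"jaw":1},{"linear":[-191,517,60],"turn":[0.001,0.002,1.528],"jaw":1},{"linear":[-191,517,60],"turn":[0.001,0.002,1.528],"jaw":1},{"linear":[-191,517,60],"turn":[0.001,0.002,1.528],"jaw":1},{"linear":[-191,517,60],"turn":[0.001,0.002,1.528],"jaw":1},{"linear":[-191,517,60],"turn":[0.001,0.002,1.528],"jaw":1},{"linear":[-191,517,60],"turn":[0.001,0.002,1.528],"jaw":1},{"linear":[-191,517,60],"turn":[0.001,0.002,1.528],"jaw":1},{"linear":[-191,517,60],"turn":[0.001,0.002,1.528],"jaw":1}]' 25
python3 go.py .608,.292,.12,-11.9 .608,.292,.004,-11.9
```

```text
clock: 1.1
ee_pos: [0.5648, 0.3209, 0.167]
ee_rot: [0.996, -0.093, -0.0, 0.0]
wrist_force: [0.4, 1.1, -0.7]
opening: 1.004
.608,.292,.12,-11.9 [48. 20. 47.] [0.    0.    0.021]
.608,.292,.004,-11.9 [ 48.  20. 163.] [0.    0.    0.021]
```

```bash
python3 -m crank '[{"linear":[48,20,47],"turn":[0,0,0.021],"jaw":1},{"linear":[48,20,47],"turn":[0,0,0.021],"jaw":1},{"linear":[48,20,80],"turn":[0,0,0.021],"jaw":1},{"linear":[48,20,115],"turn":[0,0,0.021],"jaw":1},{"linear":[48,20,115],"turn":[0,0,0.021],"jaw":1},{"linear":[48,20,115],"turn":[0,0,0.021],"jaw":1}]'
python3 go.py .608,.292,.004,-11.9
python3 - <<'E'
from cell import snapshot
import cv2
p,d=snapshot('scene');cv2.imwrite('pics/a1.png',cv2.resize(p[40:240,260:460,::-1],None,fx=3,fy=3,interpolation=cv2.INTER_CUBIC))
E
```

```text
clock: 1.7
ee_pos: [0.6073, 0.2921, 0.0513]
ee_rot: [0.995, -0.103, -0.001, 0.001]
wrist_force: [0.8, 1.2, 0.4]
opening: 0.999
.608,.292,.004,-11.9 [ 1. -0. 47.] [0.001 0.003 0.001]
```

View pics/a1.png

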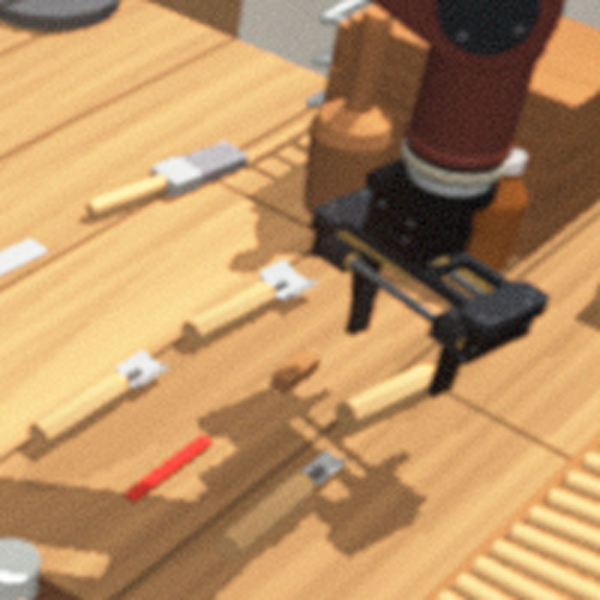

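The gripper straddles gouge_8, with its fingers at about (360,320) and (440,380) in the crop. Descend and grip.

```bash
python3 -m crank '[{"linear":[1,0,30],"turn":[0.001,0.003,0.001],"jaw":1},{"linear":[1,0,46],"turn":[0.001,0.003,0.001],"jaw":1},{"linear":[1,0,47],"turn":[0.001,0.003,0.001],"jaw":1},{"linear":[1,0,47],"turn":[0.001,0.003,0.001],"jaw":0},{"linear":[1,0,47],"turn":[0.001,0.003,0.001],"jaw":0},{"linear":[1,0,47],"turn":[0.001,0.003,0.001],"jaw":0},{"linear":[1,0,47],"turn":[0.001,0.003,0.001],"jaw":0},{"linear":[1,0,47],"turn":[0.001,0.003,0.001],"jaw":0},{"linear":[1,0,47],"turn":[0.001,0.003,0.001],"jaw":0},{"linear":[1,0,47],"turn":[0.001,0.003,0.001],"jaw":0}]' 25
```

```text
clock: 2.75
ee_pos: [0.6098, 0.2925, 0.0063]
ee_rot: [0.995, -0.104, 0.002, -0.001]
wrist_force: [0.6, -0.4, -0.2]
opening: 0.448
```

```bash
python3 -m crank '[{"linear":[0,0,0],"turn":[0,0,0],"jaw":0},{"linear":[0,0,0],"turn":[0,0,0],"jaw":0},{"linear":[0,0,0],"turn":[0,0,0],"jaw":0},{"linear":[0,0,0],"turn":[0,0,0],"jaw":0},{"linear":[0,0,0],"turn":[0,0,0],"jaw":0},{"linear":[0,0,0],"turn":[0,0,0],"jaw":0}]' 25
python3 go.py .608,.292,.15,-11.9 .5407,-.1557,.15,-82.8
```

```text
clock: 3.35
ee_pos: [0.6096, 0.2925, 0.0063]
ee_rot: [0.995, -0.104, 0.002, -0.001]
wrist_force: [-1.6, 0.1, 0.6]
opening: 0.273
.608,.292,.15,-11.9 [  -1.    1. -144.] [-0.001 -0.003 -0.   ]
.5407,-.1557,.15,-82.8 [  26.  453. -144.] [-0.003 -0.002  1.237]
```

```bash
python3 -m crank '[{"linear":[0,0,-30],"turn":[0,0,0],"jaw":0},{"linear":[0,0,-70],"turn":[0,0,0],"jaw":0},{"linear":[0,0,-110],"turn":[0,0,0],"jaw":0},{"linear":[0,0,-144],"turn":[0,0,0],"jaw":0},{"linear":[5,50,-144],"turn":[0,0,0.14],"jaw":0},{"linear":[10,100,-144],"turn":[0,0,0.28],"jaw":0},{"linear":[14,140,-144],"turn":[0,0,0.42],"jaw":0},{"linear":[18,180,-144],"turn":[0,0,0.56],"jaw":0},{"linear":[20,220,-144],"turn":[0,0,0.7],"jaw":0}]'
python3 go.py .5407,-.1557,.12,-82.8
```

```text
clock: 4.25
ee_pos: [0.583, 0.0712, 0.1499]
ee_rot: [0.897, -0.441, 0.002, -0.001]
wrist_force: [1.0, -0.3, -1.5]
opening: 0.274
.5407,-.1557,.12,-82.8 [154. 172.  30.] [-0.004 -0.001  0.531]
```

```bash
python3 -m crank '[{"linear":[40,45,0],"turn":[0,0,0.14],"jaw":0},{"linear":[75,85,0],"turn":[0,0,0.28],"jaw":0},{"linear":[110,125,10],"turn":[0,0,0.42],"jaw":0},{"linear":[140,157,20],"turn":[-0.004,0,0.531],"jaw":0},{"linear":[154,172,30],"turn":[-0.004,-0.001,0.531],"jaw":0},{"linear":[154,172,30],"turn":[-0.004,-0.001,0.531],"jaw":0},{"linear":[154,172,30],"turn":[-0.004,-0.001,0.531],"jaw":0}]'
python3 go.py .5407,-.1557,.037,-82.8
python3 - <<'E'
from cell import snapshot
import cv2
p,d=snapshot('scene');cv2.imwrite('pics/a2.png',cv2.resize(p[130:360,110:340,::-1],None,fx=2.6,fy=2.6,interpolation=cv2.INTER_CUBIC))
p,d=snapshot('top');cv2.imwrite('pics/a2t.png',cv2.resize(p[90:230,220:400,::-1],None,fx=4,fy=4,interpolation=cv2.INTER_CUBIC))
E
```

```text
clock: 4.95
ee_pos: [0.5404, -0.1563, 0.1191]
ee_rot: [0.749, -0.662, -0.0, 0.0]
wrist_force: [0.3, -0.1, -0.7]
opening: 0.271
.5407,-.1557,.037,-82.8 [-0. -0. 82.] [ 0.001  0.001 -0.002]
```

View pics/a2.png

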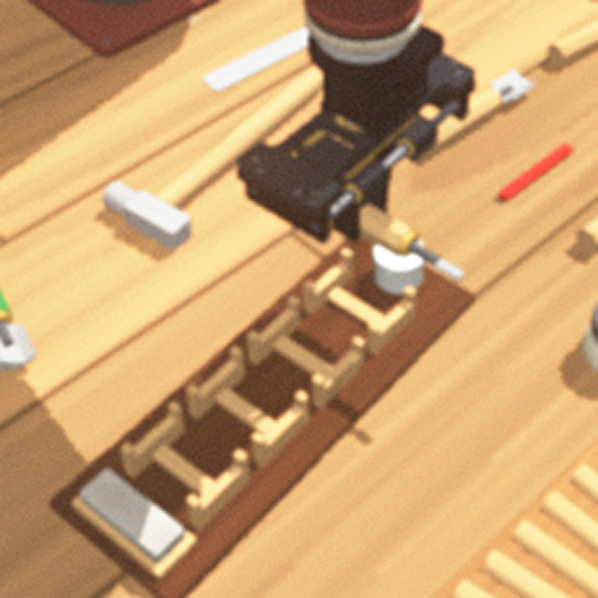

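View pics/a2t.png

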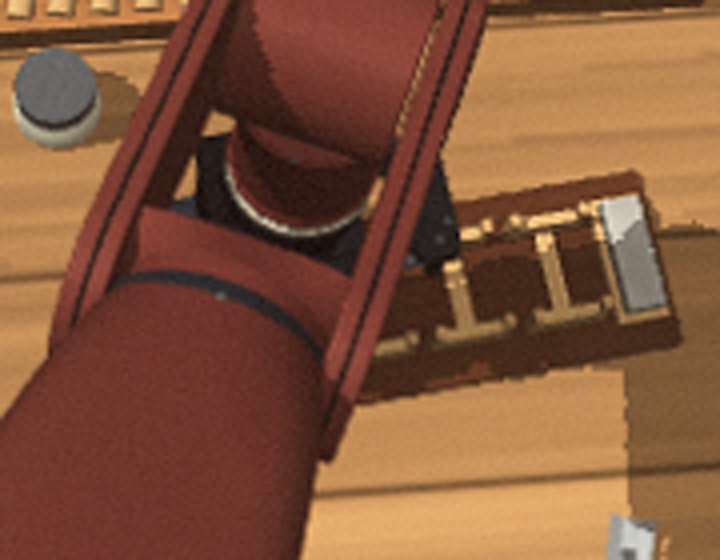

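Gouge_8 is held level, hollow side up, blade pointing away. The tin leaves only 32 mm beside the rest, so I'll place it 3 mm toward −y and open the jaws just slightly.

```bash
python3 go.py .5411,-.1587,.037,-82.8
```

```text
.5411,-.1587,.037,-82.8 [ 4.  1. 83.] [-0.    -0.     0.001]
```

```bash
python3 -m crank '[{"linear":[4,0,25],"turn":[0,0,0],"jaw":0},{"linear":[4,0,45],"turn":[0,0,0],"jaw":0},{"linear":[4,0,60],"turn":[0,0,0],"jaw":0},{"linear":[4,0,70],"turn":[0,0,0],"jaw":0},{"linear":[4,0,77],"turn":[0,0,0],"jaw":0},{"linear":[4,0,81],"turn":[0,0,0],"jaw":0},{"linear":[4,0,82],"turn":[0,0,0],"jaw":0},{"linear":[4,0,82],"turn":[0,0,0],"jaw":0}]'
python3 go.py .5411,-.1587,.0363,-82.8
```

```text
clock: 5.85
ee_pos: [0.5422, -0.1591, 0.0384]
ee_rot: [0.75, -0.661, 0.001, -0.0]
wrist_force: [-0.1, 0.3, -1.7]
opening: 0.273
.5411,-.1587,.0363,-82.8 [-1.  1.  2.] [-0.001 -0.001  0.001]
```

```bash
python3 -m crank '[{"linear":[0,1,2],"turn":[0,0,0],"jaw":0.26},{"linear":[0,1,2],"turn":[0,0,0],"jaw":0.26},{"linear":[0,1,2],"turn":[0,0,0],"jaw":0.33},{"linear":[0,1,2],"turn":[0,0,0],"jaw":0.33},{"linear":[0,1,2],"turn":[0,0,0],"jaw":0.33},{"linear":[0,1,2],"turn":[0,0,0],"jaw":0.33}]'
python3 -m crank '[{"linear":[0,0,-5],"turn":[0,0,0],"jaw":0.33},{"linear":[0,0,-15],"turn":[0,0,0],"jaw":0.33},{"linear":[0,0,-35],"turn":[0,0,0],"jaw":0.33},{"linear":[0,0,-70],"turn":[0,0,0],"jaw":0.5},{"linear":[0,0,-110],"turn":[0,0,0],"jaw":1},{"linear":[0,0,-110],"turn":[0,0,0],"jaw":1}]'
python3 - <<'E'
from cell import snapshot
import cv2
p,d=snapshot('scene');cv2.imwrite('pics/a3.png',cv2.resize(p[130:360,110:340,::-1],None,fx=2.6,fy=2.6,interpolation=cv2.INTER_CUBIC))
E
python3 go.py .623,.096,.12,1.5
```

```text
clock: 6.45
ee_pos: [0.5414, -0.1593, 0.0366]
ee_rot: [0.75, -0.661, 0.001, -0.0]
wrist_force: [-0.8, 0.8, -0.1]
opening: 0.329
clock: 7.05
ee_pos: [0.5455, -0.1611, 0.1545]
ee_rot: [0.75, -0.661, 0.007, -0.002]
wrist_force: [0.3, -0.0, 1.3]
opening: 0.517
.623,.096,.12,1.5 [-245. -110.   31.] [-0.003 -0.011 -1.47 ]
```

View pics/a3.png

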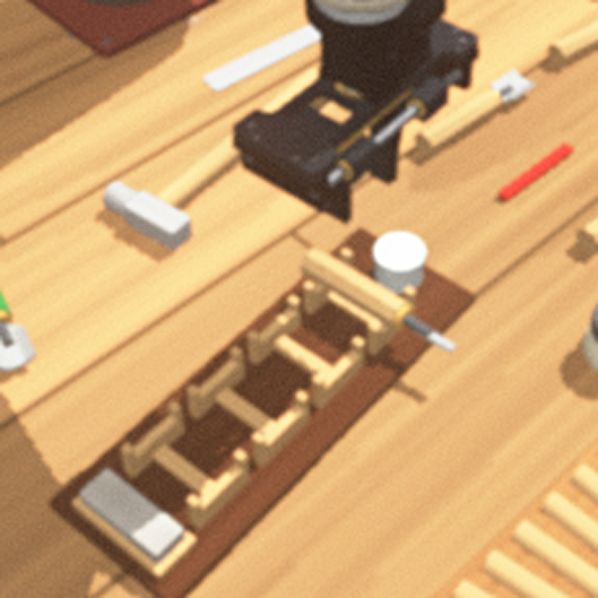

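Gouge_8 lies in rest_4 across both notches, from about (310,265) to (450,345). Next is gouge_18.

```bash
python3 -m crank '[{"linear":[-40,-18,0],"turn":[0,0,-0.147],"jaw":1},{"linear":[-80,-35,0],"turn":[0,0,-0.294],"jaw":1},{"linear":[-115,-52,0],"turn":[0,0,-0.44],"jaw":1},{"linear":[-150,-67,5],"turn":[0,-0.004,-0.59],"jaw":1},{"linear":[-180,-81,10],"turn":[0,-0.005,-0.735],"jaw":1},{"linear":[-205,-92,15],"turn":[0,-0.006,-0.88],"jaw":1},{"linear":[-225,-101,20],"turn":[0,-0.008,-1.03],"jaw":1},{"linear":[-245,-110,25],"turn":[-0.003,-0.01,-1.18],"jaw":1},{"linear":[-245,-110,31],"turn":[-0.003,-0.011,-1.33],"jaw":1},{"linear":[-245,-110,31],"turn":[-0.003,-0.011,-1.47],"jaw":1}]'
python3 go.py .623,.096,.05,1.5
```

```text
clock: 8.1
ee_pos: [0.621, 0.0973, 0.1179]
ee_rot: [1.0, 0.017, -0.002, -0.0]
wrist_force: [1.0, -0.0, -0.5]
opening: 0.998
.623,.096,.05,1.5 [ 2.  1. 68.] [-0.     0.004  0.007]
```

```bash
python3 -m crank '[{"linear":[2,1,30],"turn":[0,0.004,0.007],"jaw":1},{"linear":[2,1,65],"turn":[0,0.004,0.007],"jaw":1},{"linear":[2,1,65],"turn":[0,0.004,0.007],"jaw":1}]'
python3 go.py .623,.096,.004,1.5
```

```text
clock: 8.4
ee_pos: [0.6174, 0.0962, 0.0464]
ee_rot: [1.0, 0.013, -0.006, -0.0]
wrist_force: [-0.4, 0.1, -0.3]
opening: 0.998
.623,.096,.004,1.5 [ 6.  0. 42.] [-0.     0.012  0.   ]
```

```bash
python3 -m crank '[{"linear":[6,0,10],"turn":[0,0.012,0],"jaw":1},{"linear":[6,0,30],"turn":[0,0.012,0],"jaw":1},{"linear":[6,0,42],"turn":[0,0.012,0],"jaw":0.6},{"linear":[6,0,42],"turn":[0,0.012,0],"jaw":0},{"linear":[6,0,42],"turn":[0,0.012,0],"jaw":0},{"linear":[6,0,42],"turn":[0,0.012,0],"jaw":0},{"linear":[6,0,42],"turn":[0,0.012,0],"jaw":0},{"linear":[6,0,42],"turn":[0,0.012,0],"jaw":0},{"linear":[6,0,42],"turn":[0,0.012,0],"jaw":0},{"linear":[6,0,42],"turn":[0,0.012,0],"jaw":0}]' 25
python3 -m crank '[{"linear":[0,0,0],"turn":[0,0,0],"jaw":0},{"linear":[0,0,0],"turn":[0,0,0],"jaw":0},{"linear":[0,0,0],"turn":[0,0,0],"jaw":0},{"linear":[0,0,0],"turn":[0,0,0],"jaw":0},{"linear":[0,0,0],"turn":[0,0,0],"jaw":0}]' 25
python3 go.py .623,.096,.15,1.5 .5487,-.2228,.15,-82.8
```

```text
clock: 9.4
ee_pos: [0.623, 0.0964, 0.0046]
ee_rot: [1.0, 0.013, 0.0, -0.0]
wrist_force: [0.6, 0.5, -0.1]
opening: 0.356
clock: 9.9
ee_pos: [0.623, 0.0963, 0.0046]
ee_rot: [1.0, 0.013, 0.0, -0.0]
wrist_force: [-0.7, -0.2, 1.0]
opening: 0.27
.623,.096,.15,1.5 [   0.    0. -145.] [-0. -0.  0.]
.5487,-.2228,.15,-82.8 [ -83.  317. -146.] [-1.000e-03 -0.000e+00  1.472e+00]
```

```bash
python3 -m crank '[{"linear":[0,0,-30],"turn":[0,0,0],"jaw":0},{"linear":[0,0,-75],"turn":[0,0,0],"jaw":0},{"linear":[0,0,-115],"turn":[0,0,0],"jaw":0},{"linear":[-5,25,-146],"turn":[0,0,0.12],"jaw":0},{"linear":[-15,60,-146],"turn":[0,0,0.26],"jaw":0},{"linear":[-25,95,-146],"turn":[0,0,0.4],"jaw":0},{"linear":[-35,130,-146],"turn":[0,0,0.54],"jaw":0},{"linear":[-45,165,-146],"turn":[0,0,0.68],"jaw":0},{"linear":[-54,200,-146],"turn":[0,0,0.82],"jaw":0},{"linear":[-62,235,-146],"turn":[0,0,0.96],"jaw":0}]'
python3 go.py .5487,-.2228,.12,-82.8
```

```text
clock: 10.9
ee_pos: [0.5664, -0.1415, 0.1503]
ee_rot: [0.892, -0.453, -0.0, -0.0]
wrist_force: [-0.3, 0.6, 0.1]
opening: 0.274
.5487,-.2228,.12,-82.8 [55. 62. 30.] [-0.     0.     0.506]
```

```bash
python3 -m crank '[{"linear":[25,30,0],"turn":[0,0,0.14],"jaw":0},{"linear":[45,50,5],"turn":[0,0,0.28],"jaw":0},{"linear":[55,62,10],"turn":[0,0,0.42],"jaw":0},{"linear":[55,62,20],"turn":[0,0,0.506],"jaw":0},{"linear":[55,62,30],"turn":[0,0,0.506],"jaw":0},{"linear":[55,62,30],"turn":[0,0,0.506],"jaw":0},{"linear":[55,62,30],"turn":[0,0,0.506],"jaw":0}]'
python3 go.py .5487,-.2228,.0355,-82.8
```

```text
clock: 11.6
ee_pos: [0.5486, -0.2218, 0.1199]
ee_rot: [0.751, -0.66, -0.001, -0.0]
wrist_force: [-1.0, 0.1, -1.3]
opening: 0.272
.5487,-.2228,.0355,-82.8 [ 1. -0. 84.] [0.001 0.001 0.002]
```

```bash
python3 -m crank '[{"linear":[1,0,25],"turn":[0,0,0.002],"jaw":0},{"linear":[1,0,45],"turn":[0,0,0.002],"jaw":0},{"linear":[1,0,60],"turn":[0,0,0.002],"jaw":0},{"linear":[1,0,72],"turn":[0,0,0.002],"jaw":0},{"linear":[1,0,79],"turn":[0,0,0.002],"jaw":0},{"linear":[1,0,83],"turn":[0,0,0.002],"jaw":0},{"linear":[1,0,85],"turn":[0,0,0.002],"jaw":0},{"linear":[1,0,85],"turn":[0,0,0.002],"jaw":0}]'
python3 go.py .5487,-.2228,.0346,-82.8
```

```text
clock: 12.4
ee_pos: [0.549, -0.2229, 0.0352]
ee_rot: [0.75, -0.661, -0.0, -0.0]
wrist_force: [0.7, -0.8, -0.7]
opening: 0.272
.5487,-.2228,.0346,-82.8 [-0.  0.  1.] [0.    0.001 0.   ]
```

```bash
python3 -m crank '[{"linear":[0,0,1],"turn":[0,0,0],"jaw":0.27},{"linear":[0,0,1],"turn":[0,0,0],"jaw":0.4},{"linear":[0,0,1],"turn":[0,0,0],"jaw":0.4},{"linear":[0,0,1],"turn":[0,0,0],"jaw":0.4},{"linear":[0,0,1],"turn":[0,0,0],"jaw":0.4}]'
python3 -m crank '[{"linear":[0,0,-5],"turn":[0,0,0],"jaw":0.4},{"linear":[0,0,-15],"turn":[0,0,0],"jaw":0.4},{"linear":[0,0,-35],"turn":[0,0,0],"jaw":0.4},{"linear":[0,0,-70],"turn":[0,0,0],"jaw":0.5},{"linear":[0,0,-110],"turn":[0,0,0],"jaw":1},{"linear":[0,0,-110],"turn":[0,0,0],"jaw":1}]'
python3 go.py .4345,.084,.12,-1.8
```

```text
clock: 12.9
ee_pos: [0.5491, -0.223, 0.0344]
ee_rot: [0.75, -0.661, -0.0, -0.0]
wrist_force: [-0.1, -0.5, 0.1]
opening: 0.397
clock: 13.5
ee_pos: [0.5532, -0.2253, 0.1526]
ee_rot: [0.75, -0.661, 0.006, -0.002]
wrist_force: [0.7, -0.9, -0.2]
opening: 0.591
.4345,.084,.12,-1.8 [-322.   79.   29.] [-0.004 -0.013 -1.413]
```

```bash
python3 -m crank '[{"linear":[-40,10,0],"turn":[0,0,-0.141],"jaw":1},{"linear":[-80,20,0],"turn":[0,0,-0.283],"jaw":1},{"linear":[-120,30,0],"turn":[0,0,-0.424],"jaw":1},{"linear":[-160,40,0],"turn":[0,-0.004,-0.565],"jaw":1},{"linear":[-200,50,5],"turn":[0,-0.005,-0.706],"jaw":1},{"linear":[-240,60,10],"turn":[0,-0.006,-0.848],"jaw":1},{"linear":[-275,68,15],"turn":[0,-0.008,-0.99],"jaw":1},{"linear":[-300,74,20],"turn":[-0.003,-0.01,-1.13],"jaw":1},{"linear":[-322,79,29],"turn":[-0.003,-0.011,-1.27],"jaw":1},{"linear":[-322,79,29],"turn":[-0.003,-0.013,-1.413],"jaw":1}]'
python3 - <<'E'
from cell import snapshot
import cv2
p,d=snapshot('scene');cv2.imwrite('pics/a4.png',p[:,:,::-1])
E
python3 go.py .4345,.084,.05,-1.8
```

```text
clock: 14.5
ee_pos: [0.4327, 0.0862, 0.1196]
ee_rot: [1.0, -0.011, -0.001, -0.001]
wrist_force: [0.2, -0.5, 0.1]
opening: 0.999
.4345,.084,.05,-1.8 [ 1.  1. 70.] [-0.     0.     0.015]
```

View pics/a4.png

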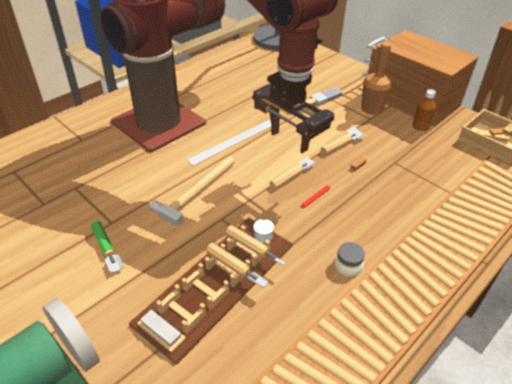

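Gouges 8 and 18 both rest properly, at about (255,245) and (238,263). The gripper is above gouge_30.

```bash
python3 -m crank '[{"linear":[1,1,30],"turn":[0,0,0.015],"jaw":1},{"linear":[1,1,60],"turn":[0,0,0.015],"jaw":1},{"linear":[1,1,75],"turn":[0,0,0.015],"jaw":1},{"linear":[1,1,75],"turn":[0,0,0.015],"jaw":1}]'
python3 go.py .4345,.084,.005,-1.8
```

```text
clock: 14.95
ee_pos: [0.4327, 0.084, 0.0433]
ee_rot: [1.0, -0.017, -0.002, -0.0]
wrist_force: [-0.9, 0.4, -0.2]
opening: 0.996
.4345,.084,.005,-1.8 [ 2. -0. 38.] [-0.     0.005 -0.002]
```

```bash
python3 -m crank '[{"linear":[2,0,10],"turn":[0,0.005,0],"jaw":1},{"linear":[2,0,28],"turn":[0,0.005,0],"jaw":1},{"linear":[2,0,38],"turn":[0,0.005,0],"jaw":0.6},{"linear":[2,0,38],"turn":[0,0.005,0],"jaw":0},{"linear":[2,0,38],"turn":[0,0.005,0],"jaw":0},{"linear":[2,0,38],"turn":[0,0.005,0],"jaw":0},{"linear":[2,0,38],"turn":[0,0.005,0],"jaw":0},{"linear":[2,0,38],"turn":[0,0.005,0],"jaw":0},{"linear":[2,0,38],"turn":[0,0.005,0],"jaw":0},{"linear":[2,0,38],"turn":[0,0.005,0],"jaw":0}]' 25
python3 -m crank '[{"linear":[0,0,0],"turn":[0,0,0],"jaw":0},{"linear":[0,0,0],"turn":[0,0,0],"jaw":0},{"linear":[0,0,0],"turn":[0,0,0],"jaw":0},{"linear":[0,0,0],"turn":[0,0,0],"jaw":0},{"linear":[0,0,0],"turn":[0,0,0],"jaw":0}]' 25
python3 go.py .4345,.084,.15,-1.8 .5569,-.2901,.15,-82.8
```

```text
clock: 15.95
ee_pos: [0.4346, 0.084, 0.0055]
ee_rot: [1.0, -0.017, 0.0, -0.0]
wrist_force: [0.2, 1.0, 0.0]
opening: 0.356
clock: 16.45
ee_pos: [0.4346, 0.0839, 0.0055]
ee_rot: [1.0, -0.017, 0.0, -0.0]
wrist_force: [0.2, 0.6, 0.8]
opening: 0.273
.4345,.084,.15,-1.8 [  -0.   -0. -145.] [-0.    -0.001 -0.002]
.5569,-.2901,.15,-82.8 [ 135.  370. -144.] [-1.000e-03 -0.000e+00  1.411e+00]
```

```bash
python3 -m crank '[{"linear":[0,0,-30],"turn":[0,0,0],"jaw":0},{"linear":[0,0,-75],"turn":[0,0,0],"jaw":0},{"linear":[0,0,-115],"turn":[0,0,0],"jaw":0},{"linear":[10,28,-144],"turn":[0,0,0.12],"jaw":0},{"linear":[24,66,-144],"turn":[0,0,0.26],"jaw":0},{"linear":[38,104,-144],"turn":[0,0,0.4],"jaw":0},{"linear":[52,142,-144],"turn":[0,0,0.54],"jaw":0},{"linear":[66,180,-144],"turn":[0,0,0.68],"jaw":0},{"linear":[80,219,-144],"turn":[0,0,0.82],"jaw":0},{"linear":[94,257,-144],"turn":[0,0,0.96],"jaw":0}]'
python3 go.py .5569,-.2901,.12,-82.8
```

```text
clock: 17.45
ee_pos: [0.5197, -0.1777, 0.149]
ee_rot: [0.878, -0.479, -0.0, -0.0]
wrist_force: [0.4, 0.4, -1.0]
opening: 0.273
.5569,-.2901,.12,-82.8 [115.  29.  29.] [-0.     0.     0.445]
```

```bash
python3 -m crank '[{"linear":[35,9,0],"turn":[0,0,0.14],"jaw":0},{"linear":[70,18,0],"turn":[0,0,0.28],"jaw":0},{"linear":[100,25,5],"turn":[0,0,0.4],"jaw":0},{"linear":[115,29,15],"turn":[0,0,0.445],"jaw":0},{"linear":[115,29,29],"turn":[0,0,0.445],"jaw":0},{"linear":[115,29,29],"turn":[0,0,0.445],"jaw":0},{"linear":[115,29,29],"turn":[0,0,0.445],"jaw":0}]'
python3 go.py .5569,-.2901,.0355,-82.8
```

```text
clock: 18.15
ee_pos: [0.5565, -0.2885, 0.1187]
ee_rot: [0.751, -0.661, -0.002, -0.0]
wrist_force: [0.5, -0.2, -0.0]
opening: 0.27
.5569,-.2901,.0355,-82.8 [ 2. -0. 83.] [0.002 0.003 0.002]
```

```bash
python3 -m crank '[{"linear":[2,0,25],"turn":[0.002,0.003,0.002],"jaw":0},{"linear":[2,0,45],"turn":[0.002,0.003,0.002],"jaw":0},{"linear":[2,0,60],"turn":[0.002,0.003,0.002],"jaw":0},{"linear":[2,0,72],"turn":[0.002,0.003,0.002],"jaw":0},{"linear":[2,0,79],"turn":[0.002,0.003,0.002],"jaw":0},{"linear":[2,0,82],"turn":[0.002,0.003,0.002],"jaw":0},{"linear":[2,0,83],"turn":[0.002,0.003,0.002],"jaw":0},{"linear":[2,0,83],"turn":[0.002,0.003,0.002],"jaw":0}]'
python3 go.py .5569,-.2901,.0355,-82.8
```

```text
clock: 18.95
ee_pos: [0.5571, -0.2906, 0.0364]
ee_rot: [0.75, -0.661, 0.001, 0.0]
wrist_force: [-0.2, 0.0, -0.8]
opening: 0.27
.5569,-.2901,.0355,-82.8 [-1.  0.  1.] [-0.001 -0.001 -0.   ]
```

```bash
python3 -m crank '[{"linear":[0,0,1],"turn":[0,0,0],"jaw":0.27},{"linear":[0,0,1],"turn":[0,0,0],"jaw":0.4},{"linear":[0,0,1],"turn":[0,0,0],"jaw":0.4},{"linear":[0,0,1],"turn":[0,0,0],"jaw":0.4},{"linear":[0,0,1],"turn":[0,0,0],"jaw":0.4}]'
python3 -m crank '[{"linear":[0,0,-5],"turn":[0,0,0],"jaw":0.4},{"linear":[0,0,-15],"turn":[0,0,0],"jaw":0.4},{"linear":[0,0,-35],"turn":[0,0,0],"jaw":0.4},{"linear":[0,0,-70],"turn":[0,0,0],"jaw":0.5},{"linear":[0,0,-110],"turn":[0,0,0],"jaw":1},{"linear":[0,0,-110],"turn":[0,0,0],"jaw":1}]'
python3 go.py .4405,.2865,.14,-5.9
```

```text
clock: 19.45
ee_pos: [0.5572, -0.2907, 0.0356]
ee_rot: [0.75, -0.661, 0.001, 0.0]
wrist_force: [-0.7, -0.2, 0.3]
opening: 0.395
clock: 20.05
ee_pos: [0.561, -0.2932, 0.1542]
ee_rot: [0.75, -0.661, 0.007, -0.001]
wrist_force: [0.7, 0.3, 1.4]
opening: 0.589
.4405,.2865,.14,-5.9 [-590.   47.    8.] [-0.002 -0.016 -1.342]
```

```bash
python3 -m crank '[{"linear":[-40,3,0],"turn":[0,0,-0.09],"jaw":1},{"linear":[-85,7,0],"turn":[0,0,-0.19],"jaw":1},{"linear":[-130,10,0],"turn":[0,0,-0.3],"jaw":1},{"linear":[-175,14,0],"turn":[0,0,-0.4],"jaw":1},{"linear":[-220,17,0],"turn":[0,-0.002,-0.5],"jaw":1},{"linear":[-265,21,0],"turn":[0,-0.004,-0.6],"jaw":1},{"linear":[-310,25,0],"turn":[0,-0.006,-0.7],"jaw":1},{"linear":[-355,28,0],"turn":[0,-0.008,-0.81],"jaw":1},{"linear":[-400,32,0],"turn":[0,-0.01,-0.91],"jaw":1},{"linear":[-445,35,0],"turn":[0,-0.012,-1.01],"jaw":1}]'
python3 go.py .4405,.2865,.12,-5.9
```

```text
clock: 21.05
ee_pos: [0.47, 0.1455, 0.15]
ee_rot: [0.977, -0.214, 0.003, -0.001]
wrist_force: [0.8, -0.2, -0.0]
opening: 0.999
.4405,.2865,.12,-5.9 [ -86. -116.   30.] [-0.003 -0.006 -0.328]
```

```bash
python3 -m crank '[{"linear":[-28,-37,0],"turn":[0,0,-0.12],"jaw":1},{"linear":[-55,-74,5],"turn":[0,0,-0.22],"jaw":1},{"linear":[-75,-100,15],"turn":[0,-0.006,-0.3],"jaw":1},{"linear":[-86,-116,30],"turn":[-0.003,-0.006,-0.328],"jaw":1},{"linear":[-86,-116,60],"turn":[-0.003,-0.006,-0.328],"jaw":1},{"linear":[-86,-116,100],"turn":[-0.003,-0.006,-0.328],"jaw":1},{"linear":[-86,-116,100],"turn":[-0.003,-0.006,-0.328],"jaw":1}]'
python3 go.py .4405,.2865,.005,-5.9
```

```text
clock: 21.75
ee_pos: [0.4365, 0.2852, 0.0451]
ee_rot: [0.999, -0.051, -0.005, 0.003]
wrist_force: [-1.1, 0.2, -1.3]
opening: 1.0
.4405,.2865,.005,-5.9 [ 4. -2. 40.] [0.006 0.009 0.001]
```

```bash
python3 -m crank '[{"linear":[4,-2,10],"turn":[0.006,0.009,0],"jaw":1},{"linear":[4,-2,30],"turn":[0.006,0.009,0],"jaw":1},{"linear":[4,-2,40],"turn":[0.006,0.009,0],"jaw":0.6},{"linear":[4,-2,40],"turn":[0.006,0.009,0],"jaw":0},{"linear":[4,-2,40],"turn":[0.006,0.009,0],"jaw":0},{"linear":[4,-2,40],"turn":[0.006,0.009,0],"jaw":0},{"linear":[4,-2,40],"turn":[0.006,0.009,0],"jaw":0},{"linear":[4,-2,40],"turn":[0.006,0.009,0],"jaw":0},{"linear":[4,-2,40],"turn":[0.006,0.009,0],"jaw":0},{"linear":[4,-2,40],"turn":[0.006,0.009,0],"jaw":0}]' 25
python3 -m crank '[{"linear":[0,0,0],"turn":[0,0,0],"jaw":0},{"linear":[0,0,0],"turn":[0,0,0],"jaw":0},{"linear":[0,0,0],"turn":[0,0,0],"jaw":0},{"linear":[0,0,0],"turn":[0,0,0],"jaw":0},{"linear":[0,0,0],"turn":[0,0,0],"jaw":0}]' 25
python3 go.py .5648,-.3572,.15,-82.8
```

```text
clock: 22.75
ee_pos: [0.4403, 0.2867, 0.0052]
ee_rot: [0.999, -0.051, 0.0, -0.0]
wrist_force: [-0.1, 0.9, -0.5]
opening: 0.362
clock: 23.25
ee_pos: [0.4402, 0.2866, 0.0052]
ee_rot: [0.999, -0.051, -0.0, -0.0]
wrist_force: [-1.6, -0.3, 1.2]
opening: 0.27
.5648,-.3572,.15,-82.8 [ 190.  628. -145.] [-0.     0.     1.343]
```

```bash
python3 -m crank '[{"linear":[0,0,-30],"turn":[0,0,0],"jaw":0},{"linear":[0,0,-75],"turn":[0,0,0],"jaw":0},{"linear":[0,0,-115],"turn":[0,0,0],"jaw":0},{"linear":[10,33,-145],"turn":[0,0,0.08],"jaw":0},{"linear":[22,73,-145],"turn":[0,0,0.16],"jaw":0},{"linear":[34,113,-145],"turn":[0,0,0.25],"jaw":0},{"linear":[46,153,-145],"turn":[0,0,0.34],"jaw":0},{"linear":[58,193,-145],"turn":[0,0,0.43],"jaw":0},{"linear":[70,233,-145],"turn":[0,0,0.52],"jaw":0},{"linear":[82,273,-145],"turn":[0,0,0.61],"jaw":0}]'
python3 go.py .5648,-.3572,.15,-82.8
```

```text
clock: 24.25
ee_pos: [0.4938, 0.0049, 0.15]
ee_rot: [0.937, -0.35, 0.0, -0.0]
wrist_force: [1.2, -0.8, -0.8]
opening: 0.276
.5648,-.3572,.15,-82.8 [291. 227.  -0.] [-0.     0.     0.729]
```

```bash
python3 -m crank '[{"linear":[32,25,0],"turn":[0,0,0.1],"jaw":0},{"linear":[64,50,0],"turn":[0,0,0.18],"jaw":0},{"linear":[96,75,0],"turn":[0,0,0.27],"jaw":0},{"linear":[128,100,0],"turn":[0,0,0.36],"jaw":0},{"linear":[160,125,0],"turn":[0,0,0.45],"jaw":0},{"linear":[192,150,0],"turn":[0,0,0.54],"jaw":0},{"linear":[224,175,0],"turn":[0,0,0.63],"jaw":0},{"linear":[256,200,0],"turn":[0,0,0.7],"jaw":0},{"linear":[280,218,0],"turn":[0,0,0.729],"jaw":0},{"linear":[291,227,0],"turn":[0,0,0.729],"jaw":0}]'
python3 -m crank '[{"linear":[0,0,0],"turn":[0,0,0],"jaw":0},{"linear":[0,0,0],"turn":[0,0,0],"jaw":0}]'
python3 go.py .5648,-.3572,.1,-82.8
python3 - <<'E'
from cell import snapshot
import cv2
p,d=snapshot('scene');cv2.imwrite('pics/a5.png',cv2.resize(p[130:384,90:340,::-1],None,fx=2.3,fy=2.3,interpolation=cv2.INTER_CUBIC))
E
```

```text
clock: 25.25
ee_pos: [0.5641, -0.36, 0.1492]
ee_rot: [0.749, -0.662, -0.0, -0.0]
wrist_force: [-0.2, -0.3, -1.6]
opening: 0.269
clock: 25.45
ee_pos: [0.5637, -0.3591, 0.1485]
ee_rot: [0.749, -0.662, -0.001, -0.0]
wrist_force: [-0.9, 1.1, -1.0]
opening: 0.27
.5648,-.3572,.1,-82.8 [-2. -1. 48.] [ 0.001  0.002 -0.002]
```

View pics/a5.png

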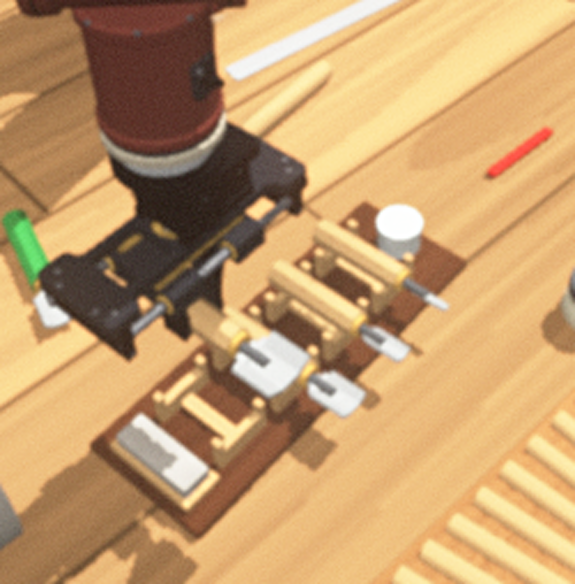

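Gouges 8, 18 and 30 are seated and 44 hangs above rest_1. The stone is close on that side, so I'll shift 2 mm toward +y and open only slightly.

```bash
python3 -m crank '[{"linear":[-4,-1,25],"turn":[0.001,0.002,-0.002],"jaw":0},{"linear":[-4,-1,50],"turn":[0.001,0.002,-0.002],"jaw":0},{"linear":[-4,-1,70],"turn":[0.001,0.002,-0.002],"jaw":0},{"linear":[-4,-1,85],"turn":[0.001,0.002,-0.002],"jaw":0},{"linear":[-4,-1,92],"turn":[0.001,0.002,-0.002],"jaw":0},{"linear":[-4,-1,92],"turn":[0.001,0.002,-0.002],"jaw":0}]'
python3 go.py .5646,-.3552,.0352,-82.8
```

```text
clock: 26.1
ee_pos: [0.5638, -0.3532, 0.0558]
ee_rot: [0.751, -0.661, -0.001, 0.0]
wrist_force: [0.5, 0.4, -1.5]
opening: 0.27
.5646,-.3552,.0352,-82.8 [ 2. -1. 21.] [0.001 0.001 0.002]
```

```bash
python3 -m crank '[{"linear":[2,-1,8],"turn":[0.001,0.001,0.002],"jaw":0},{"linear":[2,-1,15],"turn":[0.001,0.001,0.002],"jaw":0},{"linear":[2,-1,19],"turn":[0.001,0.001,0.002],"jaw":0},{"linear":[2,-1,20],"turn":[0.001,0.001,0.002],"jaw":0},{"linear":[2,-1,21],"turn":[0.001,0.001,0.002],"jaw":0},{"linear":[2,-1,21],"turn":[0.001,0.001,0.002],"jaw":0}]'
python3 go.py .5646,-.3552,.0352,-82.8
```

```text
clock: 26.7
ee_pos: [0.5652, -0.3553, 0.0352]
ee_rot: [0.75, -0.662, 0.0, 0.0]
wrist_force: [-0.0, -0.6, -0.5]
opening: 0.275
.5646,-.3552,.0352,-82.8 [-0.  1.  0.] [-0.    -0.001 -0.001]
```

```bash
python3 -m crank '[{"linear":[0,0,0],"turn":[0,0,0],"jaw":0.27},{"linear":[0,0,0],"turn":[0,0,0],"jaw":0.34},{"linear":[0,0,0],"turn":[0,0,0],"jaw":0.34},{"linear":[0,0,0],"turn":[0,0,0],"jaw":0.34},{"linear":[0,0,0],"turn":[0,0,0],"jaw":0.34}]'
python3 -m crank '[{"linear":[0,0,-5],"turn":[0,0,0],"jaw":0.34},{"linear":[0,0,-15],"turn":[0,0,0],"jaw":0.34},{"linear":[0,0,-35],"turn":[0,0,0],"jaw":0.34},{"linear":[0,0,-70],"turn":[0,0,0],"jaw":0.5},{"linear":[0,0,-110],"turn":[0,0,0],"jaw":1},{"linear":[0,0,-130],"turn":[0,0,0],"jaw":1},{"linear":[0,0,-130],"turn":[0,0,0],"jaw":1}]'
python3 go.py .42,.25,.2,-30
```

```text
clock: 27.2
ee_pos: [0.5653, -0.3553, 0.0353]
ee_rot: [0.75, -0.661, 0.0, 0.0]
wrist_force: [0.2, -0.3, 0.9]
opening: 0.341
clock: 27.9
ee_pos: [0.5677, -0.3572, 0.1717]
ee_rot: [0.75, -0.661, 0.005, -0.0]
wrist_force: [-0.7, 0.5, 0.6]
opening: 0.621
.42,.25,.2,-30 [-621.   71.  -34.] [-0.003 -0.011 -0.922]
```

Move clear so the top camera can see.

```bash
python3 -m crank '[{"linear":[-40,5,-10],"turn":[0,0,-0.09],"jaw":1},{"linear":[-85,10,-20],"turn":[0,0,-0.18],"jaw":1},{"linear":[-130,15,-30],"turn":[0,0,-0.27],"jaw":1},{"linear":[-175,20,-34],"turn":[0,0,-0.36],"jaw":1},{"linear":[-220,25,-34],"turn":[0,0,-0.45],"jaw":1},{"linear":[-265,30,-34],"turn":[0,0,-0.54],"jaw":1},{"linear":[-310,35,-34],"turn":[0,0,-0.63],"jaw":1},{"linear":[-355,40,-34],"turn":[0,0,-0.72],"jaw":1},{"linear":[-400,45,-34],"turn":[0,0,-0.8],"jaw":1},{"linear":[-445,50,-34],"turn":[0,0,-0.85],"jaw":1}]'
python3 -m crank '[{"linear":[-40,-40,0],"turn":[0,0,0],"jaw":1},{"linear":[-80,-80,0],"turn":[0,0,0],"jaw":1},{"linear":[-80,-80,0],"turn":[0,0,0],"jaw":1},{"linear":[-80,-80,0],"turn":[0,0,0],"jaw":1},{"linear":[-80,-80,0],"turn":[0,0,0],"jaw":1}]'
python3 - <<'E'
from cell import snapshot
import cv2,numpy as np
p,d=snapshot('scene');cv2.imwrite('pics/b1.png',cv2.resize(p[200:370,110:310,::-1],None,fx=3.5,fy=3.5,interpolation=cv2.INTER_CUBIC))
p,d=snapshot('top');np.savez('pics/topf.npz',p=p,d=d);cv2.imwrite('pics/b2.png',cv2.resize(p[115:215,240:400,::-1],None,fx=5,fy=5,interpolation=cv2.INTER_CUBIC))
E
```

```text
clock: 28.9
ee_pos: [0.461, 0.0799, 0.2011]
ee_rot: [0.956, -0.292, 0.004, 0.002]
wrist_force: [1.8, 0.4, -0.6]
opening: 1.0
clock: 29.4
ee_pos: [0.4388, 0.1907, 0.1994]
ee_rot: [0.957, -0.292, 0.004, 0.003]
wrist_force: [0.4, -1.1, -0.6]
opening: 1.002
```

View pics/b1.png

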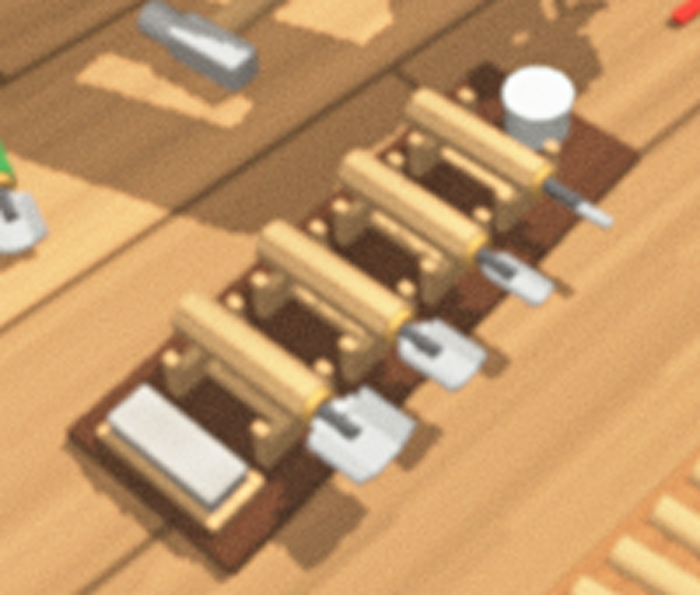

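View pics/b2.png

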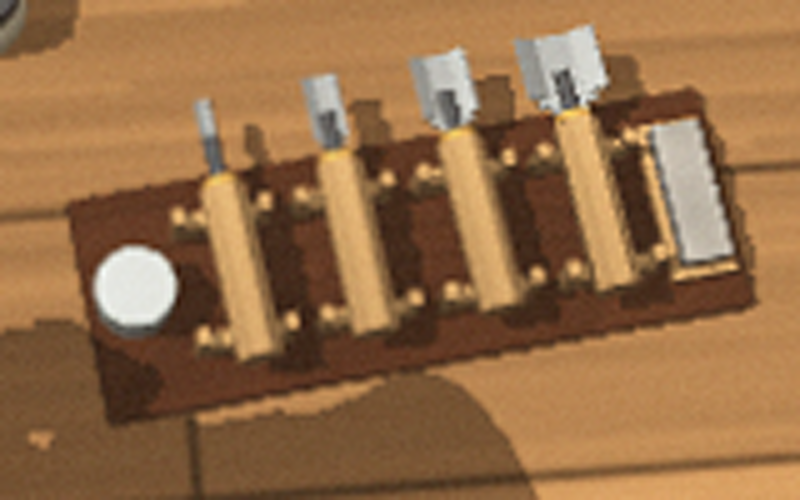

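All four look seated, with widths growing away from the tin. One numeric centring check before handing in.

```bash
python3 - <<'E'
from h import *
t=np.load('pics/topf.npz');p=t['p']
f=lambda q:(q[0]/5+240,q[1]/5+115)
C=dict(g8=(.5408,-.1557),g18=(.5487,-.2228),g30=(.5569,-.2901),g44=(.5648,-.3572))
a=np.radians(7.2);ux=np.array([np.cos(a),np.sin(a)]);uy=np.array([-ux[1],ux[0]])
# butt centre, collar end of wood, blade tip (crop px)
for k,b,c,tip in [('g8',(258,357),(221,178),(204,100)),('g18',(376,331),(337,153),(321,77)),('g30',(499,306),(459,130),(437,54)),('g44',(615,288),(575,112),(558,36))]:
    B,W,T=[plane('top',f(q),z)[0,:2]-C[k] for q,z in((b,.048),(c,.048),(tip,.046))]
    print(k,'butt',(B@ux*1e3).round(1),'collar',(W@ux*1e3).round(1),'tip',(T@ux*1e3).round(1),'lateral',(B@uy*1e3).round(1),(W@uy*1e3).round(1))
E
python3 -c "
from cell import get_obs;o=get_obs();print(o['clock'],abs(o['joint_vel']).max())"
```

```text
g8 butt -52.2 collar 48.7 tip 94.7 lateral -1.0 -2.9
g18 butt -50.1 collar 50.9 tip 95.9 lateral 2.1 0.2
g30 butt -49.3 collar 51.1 tip 97.0 lateral 2.4 -0.1
g44 butt -51.2 collar 49.6 tip 95.1 lateral 6.3 2.6
29.5 0.011835356460327592
```

Every handle is centred to within about 5 mm along its rest and lies well inside its notches. The arm is clear and still, so I'm handing in.

```bash
python3 -c "
from cell import order;print(order.hand_in())"
```

```text
the job is handed in; nothing more can be done
None
```

All four gouges are in the rack in width order, and I handed the job in at about 29.5 s of the 106 s allowed. From the tin outward they are 8 mm in rest_4, 18 mm in rest_3, 30 mm in rest_2 and 44 mm in rest_1 by the stone.

- **Seating:** the last pictures from both cameras show each gouge hollow side up, blade pointing away from the robot, with its handle down in both notches.
- **Centring:** in the last measurement the butts were 49–52 mm from the rest centres, where 48 is ideal. The blade tips were at 95–97 mm, where 100 is ideal, so each gouge sits about 1–5 mm toward the robot. The butt and tip readings differ by a millimetre or so, which is within camera accuracy.
- **Sideways position:** the handles are within about 6 mm of the notch centres, where 9 mm is possible. I deliberately placed gouge_8 and gouge_44 2–3 mm off centre to keep the fingers clear of the tin and the stone.
- **Forces and contact:** wrist force stayed below about 2 N in every reading. The arm was clear of everything at hand-in. I took only one set of pictures after the last release, so I did not confirm stillness by comparing views.

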